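# Find the heavy slug in the pocket tray by hefting

## Task

One of the four look-alike dark slugs in the blue pocket tray is tungsten and weighs several times as much as the three aluminium ones: find it by feeling the weight of the slugs, and set it down gently on the pan of the spring scale so that the pan sinks under it, then let go. Leave the other three in the tray, and do not disturb the oil can, the grinding disc or the brass pipe fitting.

Things in the scene. Friction and masses are not known exactly. Their poses are not given: they have to be found in the camera images.
- tray: blue plastic pocket tray screwed to the bench, 74 x 270 mm, 24 mm high (10 mm high lugs at the ends make it 308 mm long); origin at the centre of its underside, y along the row of four pockets, z up. In each pocket stands a loose slug. One slug weighs about 0.46 kg (4.5 N), the others 0.07 kg (0.7 N) each; which pocket holds the heavy one changes from run to run and cannot be seen
- pocket0 (a point): centre of the floor of the first pocket (29 mm wide, 16 mm deep, its floor 8 mm above the bench), at y = -97.5 mm of the tray. The slug in it is a plain upright dark cylinder, 24 mm diameter, 54 mm high, with 2.5 mm play all round; its centre is 27 mm and its top 54 mm above this point, and it stands 38 mm proud of the tray. Raised by less than 16 mm it is still in its pocket
- pocket1 (a point): centre of the floor of the second pocket, at y = -32.5 mm of the tray; its slug looks just like the first, with its centre 27 mm and its top 54 mm above this point
- pocket2 (a point): centre of the floor of the third pocket, at y = +32.5 mm of the tray; its slug looks just like the first, with its centre 27 mm and its top 54 mm above this point
- pocket3 (a point): centre of the floor of the fourth pocket, at y = +97.5 mm of the tray; its slug looks just like the first, with its centre 27 mm and its top 54 mm above this point
- scale: grey spring scale fixed to the bench, housing 112 x 112 mm and 43 mm high, with a red pointer on its -x side; origin at the centre of its underside, z up
- pan_top (a point): centre of the upper face of the round flat aluminium pan (108 mm diameter, black mat) of the scale, 72 mm above the bench when empty; it sinks with the pan
- pan (a joint): how far the pan has sunk, in m: 0 empty, 0.016 at its lower stop; spring of 350 N/m with a little preload. The heavy slug sinks it 9 to 13 mm, a light one under 1 mm
- oil_can: red oil can with a brass spout, 69 x 120 x 167 mm, bystander; origin at the centre of its underside
- disc_b: dark grinding disc with a red centre, 100 mm diameter, 10 mm thick, lying flat, bystander; origin at the centre of its underside
- pipe_nipple: brass hexagonal pipe fitting standing upright, 30 x 34 mm and 38 mm high, bystander; origin at the centre of its underside
There are look-alikes about, which are no part of the job. Of the things like the scale, leave any that is turquoise; of the rest the larger one is meant.

How it is judged:
At the end, for the whole second after the job is handed in: the pan of the scale is at rest at least 7.5 mm down under the heavy slug, and the other three slugs are in the tray (they press on it with more than 1.65 N together) (value of joint pan above 0.0075 m and velocity of joint pan below 0.01 m/s and not (velocity of joint pan below -0.01 m/s) and contact force between tray and anything else above 1.65 N); the robot touches nothing.
It fails at once if the pan is struck or pressed with more than 40 N (contact force between pan and anything else above 40 N).
It fails at once if the oil can is moved by more than 3 cm (distance of oil_can from where it was at the start of the episode above 0.03 m).
It fails at once if the grinding disc is moved by more than 3 cm (distance of disc_b from where it was at the start of the episode above 0.03 m).
It fails at once if the brass pipe fitting is moved by more than 3 cm (distance of pipe_nipple from where it was at the start of the episode above 0.03 m).
It also fails if it takes over 58 s, if anything falls off the work surface, if the arm or the gripper's body presses on something with over 40 N, if the wrist force passes 120 N, or if a joint passes its speed limit or range.

## Robot

A 6-joint arm with a two-finger parallel gripper is mounted at the origin on a cart in front of the work surface, level with it; the furniture and walls round the work are solid. World frame = base frame: x ahead of the robot, y to its left, z up, the work surface at z = 0. Lengths are in m, angles in rad, forces in N, time in s.
With the tool pointing down it reaches from about 0.425 to 0.95 m from the base axis. Payload 14.7 kg.
Tool frame: the origin (TCP) lies on the centre line of the jaws, within the pads' length; the fingertips stand 14 mm ahead of it and the grasp point (between the pads) lies 5 mm behind it; z points along the fingers, y is the line along which they close (so a half turn about z gives the same grasp; the last joint's range is limited). The gripper opens to 85 mm and grips with 20 to 120 N. Pads are 22 mm wide; open, the fingers measure 114 mm over their backs; the gripper's body (76 mm by 85 mm) begins 54 mm behind the grasp point. The pads swing forward as they close: fully open they stand 13 mm farther back than shut.
Start: joints at [1.103, 0.48, 1.596, -0, 1.065, -0.047], TCP at [0.265, 0.593, 0.245] pointing down, gripper open.
Joint ranges: [-2.75, 2.75], [-0.82, 2.05], [0.23, 2.67], [-1.56, 4.7], [0.09, 2.69], [-2.92, 2.92]. Speed limits (rad/s): [1.89, 1.89, 2.39, 3.01, 3.01, 3.01].

## Interface

Orientations are given as a rotation vector (axis times angle).
In Python, from station import bot gives the robot as it stands.
- The arm moves only by the shell command python3 -m creep 'ROWS'. ROWS is JSON, a list of rows, each a list of 7 numbers: the turn, a rotation vector about the world's x, y, z in degrees, then the shift along the world's x, y, z in cm, then the opening, from -1 (shut) to 1 (fully open), so that 0 is half open. In form: [[rx, ry, rz, x, y, z, grip], ...]. A call has exactly 8 rows; each row is the pose to reach, as a shift and turn from the pose commanded when the call began; what a row does not reach only later rows make up. A row lasts 1/12 s, in which the tool goes at most 41.7 mm and 7.16 degrees, less where a joint would pass 70% of its speed; a pose out of reach is approached as far as the arm can. A call with a gripper value outside its range is refused whole. The fingers move at their own pace and stop on an object; the grip force is fixed at half the most. Time passes only in rows, so rows that repeat a pose let the fingers close, or fill a call up. It gives the time, the measured TCP pose, the force, the opening and the grip force at its end, in the units of the state.
- bot.get_state(): the state, without advancing time (a new reading comes with each control period).
- bot.read_camera(name): name is "side" or "top" or "wrist"; returns a dict with "img" (384x512x3 uint8, red, green, blue), "fx", "fy", "cx", "cy" (pixels), "camera_from_world" (4x4, takes a point from world to camera coordinates); the wrist camera has in their place "tool_from_camera" (4x4, takes a point from camera to tool coordinates, whose origin is the TCP and whose axes are the flange's). Camera axes: x right, y up, looking along -z (the intrinsics and any distortion apply to the point x, -y, -z); pixel columns grow to the right and rows downward; lengths in m; the calibration is good to about 2 mm. A picture is of the moment at which its call begins: read the wrist's pose just before it. There is no depth.
- bot.finish_job(): hands the job in; it is judged then, once.
Trained networks look in a picture, given as the dict that the camera call returned (one of the last four; its "shot" number tells which), for a name from the list of things; names that differ only in an ending like _2 or _b are one class to them, and where a whole thing is asked for, a point or a joint stands for the part that bears it (a point fixed in the world has none). Each returns a list of dicts, best first, with "conf" (0 to 1); they miss things now and then, are a little off and sometimes report something else, mostly with a low value. They report only what shows in the picture. A call takes as long as a camera call. They do not tell look-alikes from the thing itself.
- bot.cut_out(target, picture): "mask" (384x512 bool, what is visible of it).
- bot.pinpoint(target, picture): "position" ([x, y, z] in m, in world coordinates, good to about 4 mm: a listed point, or the origin of a listed thing).
The state is a dict: "t": time; "joints": joint angles; "joint_vel": joint speeds; "effort": joint torques, N m; "ee_pos": TCP position; "ee_rot": TCP orientation; "wrist_force": force on the tool from outside, world axes, zero at the start; "torque": the same for the moment, N m; "opening": opening from 0.0 (shut) to 1.0 (fully open); "finger_force": force on a finger pad.
Only numpy, scipy, OpenCV 4.12 (cv2) and the standard library are available. Lean on these libraries where they do the work, as an engineer would, in place of code of your own. Each camera call takes 0.05 s, during which the arm holds its last target. There are 200 camera calls.

## Working session

There is one attempt and no reset: what is moved stays moved. The work goes in short steps, Python scripts to look and compute and a shell command to move; the robot and the scene stay as the last step left them, time stands still between calls to the robot, and variables do not carry over. Pictures are saved under pics/ and viewed, at most 10 in all, crops included, and the job is handed in when it is done.

```bash
mkdir -p pics; python3 - <<'E'
from station import bot
import cv2,numpy as np
s=bot.get_state();print(s['t'],s['ee_pos'],s['ee_rot'],s['opening'])
ims=[]
for c in ['top','side']:
    p=bot.read_camera(c);ims.append(p['img'])
    for n in ['tray','pocket0','pocket1','pocket2','pocket3','scale','pan_top','oil_can','disc_b','pipe_nipple']:
        print(c,n,[(np.round(d['position'],3).tolist(),round(d['conf'],2)) for d in bot.pinpoint(n,p)[:3]])
cv2.imwrite('pics/a.png',cv2.resize(np.vstack(ims)[:,:,::-1],(400*1,600)))
cv2.imwrite('pics/top.png',ims[0][:,:,::-1]);cv2.imwrite('pics/side.png',ims[1][:,:,::-1])
E
```

```text
0.0 [0.26530522 0.59294295 0.24467384] [-6.55997063e-01 -3.07202104e+00  1.86561534e-03] 0.9960556602984896
top tray [([0.54, 0.127, 0.002], 0.73)]
top pocket0 [([0.551, 0.223, 0.006], 0.91), ([0.526, 0.03, 0.011], 0.85), ([0.542, 0.157, 0.006], 0.84)]
top pocket1 [([0.551, 0.223, 0.006], 0.91), ([0.526, 0.03, 0.011], 0.85), ([0.542, 0.157, 0.006], 0.84)]
top pocket2 [([0.551, 0.223, 0.006], 0.91), ([0.526, 0.03, 0.011], 0.85), ([0.542, 0.157, 0.006], 0.84)]
top pocket3 [([0.551, 0.223, 0.006], 0.91), ([0.526, 0.03, 0.011], 0.85), ([0.542, 0.157, 0.006], 0.84)]
top scale [([0.713, -0.439, -0.001], 0.92), ([0.567, -0.356, -0.002], 0.81), ([0.541, 0.157, 0.01], 0.7)]
top pan_top [([0.48, -0.217, 0.075], 0.86), ([0.569, -0.355, 0.05], 0.82), ([0.715, -0.439, 0.071], 0.74)]
top oil_can [([0.773, -0.256, -0.001], 0.89)]
top disc_b [([0.759, 0.084, 0.001], 0.85)]
top pipe_nipple [([0.741, -0.069, 0.001], 0.43)]
side tray [([0.541, 0.125, -0.001], 0.56)]
side pocket0 [([0.553, 0.224, 0.01], 0.97), ([0.538, 0.16, 0.009], 0.64), ([0.528, 0.029, 0.006], 0.58)]
side pocket1 [([0.553, 0.224, 0.01], 0.97), ([0.538, 0.16, 0.009], 0.64), ([0.528, 0.029, 0.006], 0.58)]
side pocket2 [([0.553, 0.224, 0.01], 0.97), ([0.538, 0.16, 0.009], 0.64), ([0.528, 0.029, 0.006], 0.58)]
side pocket3 [([0.553, 0.224, 0.01], 0.97), ([0.538, 0.16, 0.009], 0.64), ([0.528, 0.029, 0.006], 0.58)]
side scale [([0.569, -0.358, -0.0], 0.95), ([0.712, -0.441, -0.005], 0.69), ([0.482, -0.212, 0.001], 0.63)]
side pan_top [([0.569, -0.353, 0.046], 0.88), ([0.715, -0.438, 0.075], 0.85), ([0.482, -0.219, 0.07], 0.74)]
side oil_can [([0.767, -0.257, -0.0], 0.58)]
side disc_b [([0.762, 0.079, 0.002], 0.59)]
side pipe_nipple [([0.741, -0.072, 0.002], 0.5)]
```

View pics/top.png

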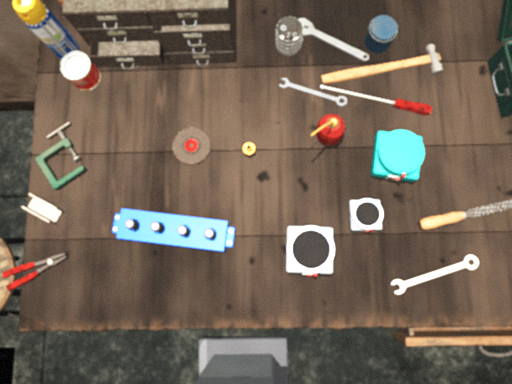

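View pics/side.png

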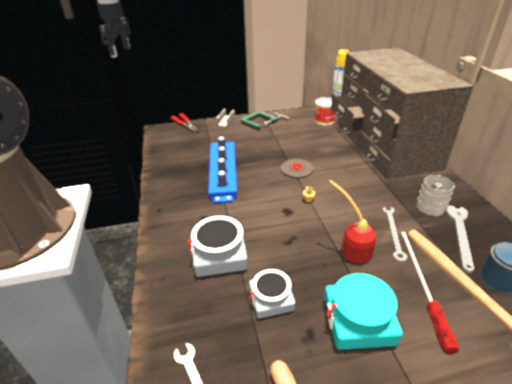

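The top view shows the tray with slugs at about (131,224), (157,227), (183,230) and (209,233). The larger grey scale is at (310,250) in the top view. The small one at (367,214) and the turquoise one are look-alikes. That puts the scale at about (0.481, -0.217), and the tray is yawed about -7.4°. I'm going above pocket1, closing across the tray.

```bash
python3 -m creep '[[0,0,-7,3,-4,0,1],[0,0,-14,5,-8,0,1],[0,0,-21,7,-12,0,1],[0,0,-28,9,-16,0,1],[0,0,-35,11,-20,-1,1],[0,0,-42,13,-24,-2,1],[0,0,-49,15,-28,-3,1],[0,0,-56,17,-31,-4,1]]'; python3 -m creep '[[0,0,-5,2,-3,0,1],[0,0,-10,4,-7,0,1],[0,0,-15,6,-10,-1,1],[0,0,-17.3,8,-14,-2,1],[0,0,-17.3,10,-17,-3,1],[0,0,-17.3,10,-18.8,-4,1],[0,0,-17.3,10,-18.8,-5,1],[0,0,-17.3,10,-18.8,-5,1]]'
cat > look.py <<'E'
from station import bot
import numpy as np,cv2,sys
from scipy.spatial.transform import Rotation as R
s=bot.get_state();p=bot.read_camera('wrist')
print(s['t'],s['ee_pos'],s['ee_rot'],s['wrist_force'])
print('tool y',R.from_rotvec(s['ee_rot']).as_matrix()[:,1])
for n in sys.argv[2:]:
    print(n,[(np.round(d['position'],4).tolist(),round(d['conf'],2)) for d in bot.pinpoint(n,p)[:5]])
cv2.imwrite('pics/%s.png'%sys.argv[1],p['img'][:,:,::-1])
E
python3 look.py w1 pocket1 tray
```

```text
t: 1.77
ee_pos: [0.4234, 0.3025, 0.2115]
ee_rot: [2.028, 2.399, 0.001]
wrist_force: [1.3, 0.9, -0.5]
opening: 0.998
finger_force: 0.0
t: 2.43
ee_pos: [0.5223, 0.1151, 0.1598]
ee_rot: [-2.362, -2.069, 0.003]
wrist_force: [-1.4, 0.9, 0.2]
opening: 0.999
finger_force: 0.0
2.4333 [0.52234037 0.11508105 0.15978058] [-2.3618189  -2.06938911  0.00337059] [-1.43117772  0.893577    0.23836009]
tool y [ 0.99132435 -0.13141458 -0.00249632]
pocket1 [([0.5559, 0.2204, 0.0056], 0.95), ([0.5261, 0.0273, 0.0049], 0.79), ([0.5408, 0.1488, 0.011], 0.68), ([0.5312, 0.0931, 0.0078], 0.61)]
tray [([0.5398, 0.1229, 0.0031], 0.78)]
```

View pics/w1.png

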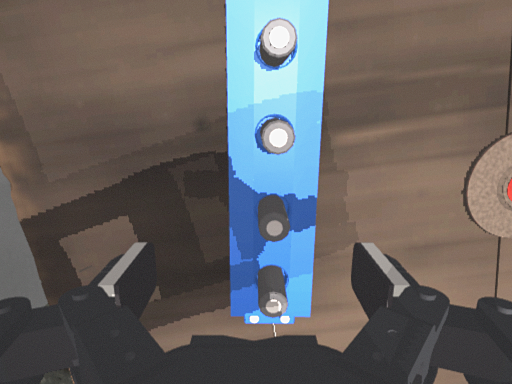

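The wrist view shows the four slugs in a row between the jaws, with pad axes square to the tray. I'll settle, descend over pocket1 and close.

```bash
python3 -m creep '[[0,0,0,0,0,0,1],[0,0,0,0,0,0,1],[0,0,0,0,0,0,1],[0,0,0,0,0,-2,1],[0,0,0,0,0,-4,1],[0,0,0,0,0,-5,1],[0,0,0,0,0,-5,1],[0,0,0,0,0,-5,1]]'; python3 look.py w2 pocket1
```

```text
t: 3.25
ee_pos: [0.5229, 0.1165, 0.1114]
ee_rot: [-2.36, -2.073, 0.001]
wrist_force: [-0.3, 0.8, -0.1]
opening: 0.996
finger_force: 0.0
3.25 [0.52292139 0.11645012 0.11141637] [-2.35967354e+00 -2.07328459e+00  1.20870260e-03] [-0.26301713  0.81937426 -0.06491101]
tool y [ 9.91686828e-01 -1.28671976e-01 -8.70837177e-04]
pocket1 [([0.5333, 0.0922, 0.0079], 0.72), ([0.5429, 0.1507, 0.0105], 0.62), ([0.5271, 0.0267, 0.0062], 0.55)]
```

```bash
python3 -m creep '[[0,0,0,1.1,-2.3,0,1],[0,0,0,1.1,-2.3,0,1],[0,0,0,1.1,-2.3,-2,1],[0,0,0,1.1,-2.3,-4,1],[0,0,0,1.1,-2.3,-5.5,1],[0,0,0,1.1,-2.3,-6.5,1],[0,0,0,1.1,-2.3,-6.5,1],[0,0,0,1.1,-2.3,-6.5,1]]'; python3 -m creep '[[0,0,0,0,0,0,-1],[0,0,0,0,0,0,-1],[0,0,0,0,0,0,-1],[0,0,0,0,0,0,-1],[0,0,0,0,0,0,-1],[0,0,0,0,0,0,-1],[0,0,0,0,0,0,-1],[0,0,0,0,0,0,-1]]'
```

```text
t: 4.02
ee_pos: [0.5342, 0.0934, 0.0468]
ee_rot: [-2.36, -2.073, 0.0]
wrist_force: [1.4, -0.4, 0.5]
opening: 1.0
finger_force: 0.0
t: 4.68
ee_pos: [0.5344, 0.0934, 0.047]
ee_rot: [2.36, 2.073, 0.001]
wrist_force: [-1.7, -0.6, 10.2]
opening: 0.264
finger_force: 58.3
```

```bash
python3 -m creep '[[0,0,0,0,0,0.3,-1],[0,0,0,0,0,0.6,-1],[0,0,0,0,0,0.9,-1],[0,0,0,0,0,1.1,-1],[0,0,0,0,0,1.1,-1],[0,0,0,0,0,1.1,-1],[0,0,0,0,0,1.1,-1],[0,0,0,0,0,1.1,-1]]'
python3 -m creep '[[0,0,0,0,0,0,-1],[0,0,0,0,0,0,-1],[0,0,0,0,0,0,-1],[0,0,0,0,0,0,-1],[0,0,0,0,0,0,-1],[0,0,0,0,0,0,-1],[0,0,0,0,0,0,-1],[0,0,0,0,0,0,-1]]'
```

```text
t: 5.35
ee_pos: [0.534, 0.0933, 0.0573]
ee_rot: [-2.36, -2.073, 0.0]
wrist_force: [-0.8, -1.1, -1.7]
opening: 0.261
finger_force: 58.8
t: 6.02
ee_pos: [0.5341, 0.0933, 0.0574]
ee_rot: [-2.36, -2.073, 0.0]
wrist_force: [0.9, 0.3, -0.7]
opening: 0.26
finger_force: 58.8
```

Pocket1 is light, with Fz about -1 N. I'll put it back and slide along the row to pocket2 with the open jaws straddling the slugs.

```bash
python3 -m creep '[[0,0,0,0,0,-0.4,-1],[0,0,0,0,0,-0.8,-1],[0,0,0,0,0,-1,-1],[0,0,0,0,0,-1,-1],[0,0,0,0,0,-1,1],[0,0,0,0,0,-1,1],[0,0,0,0,0,-1,1],[0,0,0,0,0,-1,1]]'
python3 -m creep '[[0,0,0,0,0,0,1],[0,0,0,0,0,0,1],[0,0,0,0.3,2.2,0,1],[0,0,0,0.6,4.4,0,1],[0,0,0,0.8,6.4,0,1],[0,0,0,0.8,6.4,0,1],[0,0,0,0.8,6.4,0,1],[0,0,0,0.8,6.4,0,-1]]'
python3 -m creep '[[0,0,0,0,0,0,-1],[0,0,0,0,0,0,-1],[0,0,0,0,0,0,-1],[0,0,0,0,0,0,-1],[0,0,0,0,0,0,-1],[0,0,0,0,0,0,-1],[0,0,0,0,0,0,-1],[0,0,0,0,0,0,-1]]'
python3 -m creep '[[0,0,0,0,0,0.3,-1],[0,0,0,0,0,0.6,-1],[0,0,0,0,0,0.9,-1],[0,0,0,0,0,1.1,-1],[0,0,0,0,0,1.1,-1],[0,0,0,0,0,1.1,-1],[0,0,0,0,0,1.1,-1],[0,0,0,0,0,1.1,-1]]'
python3 -m creep '[[0,0,0,0,0,0,-1],[0,0,0,0,0,0,-1],[0,0,0,0,0,0,-1],[0,0,0,0,0,0,-1],[0,0,0,0,0,0,-1],[0,0,0,0,0,0,-1],[0,0,0,0,0,0,-1],[0,0,0,0,0,0,-1]]'
```

```text
t: 6.68
ee_pos: [0.5341, 0.0933, 0.0473]
ee_rot: [-2.36, -2.073, 0.0]
wrist_force: [-0.5, -0.5, -0.1]
opening: 0.818
finger_force: 0.0
t: 7.35
ee_pos: [0.5418, 0.157, 0.0473]
ee_rot: [-2.36, -2.074, 0.001]
wrist_force: [-0.4, -1.0, 0.1]
opening: 0.888
finger_force: 0.0
t: 8.02
ee_pos: [0.5423, 0.1572, 0.0476]
ee_rot: [2.36, 2.073, 0.0]
wrist_force: [0.5, -3.3, 5.3]
opening: 0.262
finger_force: 58.5
t: 8.68
ee_pos: [0.542, 0.1573, 0.0583]
ee_rot: [-2.36, -2.073, 0.0]
wrist_force: [-0.6, -0.2, -4.9]
opening: 0.26
finger_force: 58.6
t: 9.35
ee_pos: [0.5421, 0.1573, 0.0584]
ee_rot: [2.36, 2.073, -0.0]
wrist_force: [0.2, 1.1, -4.2]
opening: 0.26
finger_force: 58.6
```

Pocket2 is the heavy one, with Fz about -4.5 N. I'll lift it and carry it to the large grey scale.

```bash
python3 -m creep '[[0,0,0,0,0,2,-1],[0,0,0,0,0,4,-1],[0,0,0,0,0,7,-1],[0,0,0,0,0,10,-1],[0,0,0,0,-1,11,-1],[0,0,0,-0.5,-4,11,-1],[0,0,0,-1,-7,11,-1],[0,0,0,-1.5,-10,11,-1]]'
python3 -m creep '[[0,0,0,-0.5,-3,0,-1],[0,0,0,-1,-6,0,-1],[0,0,0,-1.5,-9,0,-1],[0,0,0,-2,-12,0,-1],[0,0,0,-2.5,-15,0,-1],[0,0,0,-3,-18,0,-1],[0,0,0,-3.5,-20,0,-1],[0,0,0,-3.5,-20,0,-1]]'
python3 look.py w3 pan_top scale
```

```text
t: 10.02
ee_pos: [0.5265, 0.056, 0.1682]
ee_rot: [2.359, 2.075, 0.0]
wrist_force: [0.9, 0.1, -4.9]
opening: 0.263
finger_force: 59.5
t: 10.68
ee_pos: [0.4909, -0.1463, 0.1679]
ee_rot: [2.363, 2.07, -0.001]
wrist_force: [-0.1, -0.3, -5.2]
opening: 0.265
finger_force: 59.5
10.6833 [ 0.49092126 -0.14634538  0.16785463] [ 2.36286282e+00  2.07007454e+00 -1.24247753e-03] [-0.0778581  -0.30896926 -5.16532534]
tool y [ 9.91313036e-01 -1.31523107e-01 -3.68800177e-04]
pan_top []
scale []
```

View pics/w3.png

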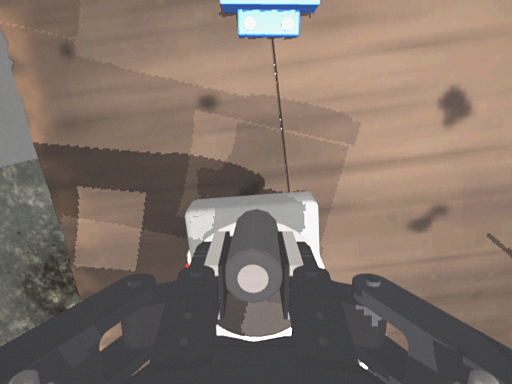

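The slug is held upright at (252,275), and the grey scale's housing shows below it at about (253,200). I'll centre over the pan and go to just above it.

```bash
python3 -m creep '[[0,0,0,-0.5,-3,0,-1],[0,0,0,-1,-6,0,-1],[0,0,0,-1,-7.1,0,-1],[0,0,0,-1,-7.1,-1,-1],[0,0,0,-1,-7.1,-2,-1],[0,0,0,-1,-7.1,-3,-1],[0,0,0,-1,-7.1,-4,-1],[0,0,0,-1,-7.1,-4.3,-1]]'
python3 - <<'E'
from station import bot
import cv2,numpy as np
s=bot.get_state();print(s['ee_pos'],s['wrist_force'])
o=[]
for c in ['top','side']:
    p=bot.read_camera(c)
    print(c,[(np.round(d['position'],3).tolist(),round(d['conf'],2)) for d in bot.pinpoint('pan_top',p)])
    M=p['camera_from_world'];q=M@np.r_[s['ee_pos']-[0,0,.0395],1]
    u=int(p['cx']+p['fx']*q[0]/-q[2]);v=int(p['cy']+p['fy']*-q[1]/-q[2]);print(u,v)
    v=min(max(v,75),309);u=min(max(u,100),412)
    o.append(cv2.resize(p['img'][v-75:v+75,u-100:u+100,::-1],(400,300)))
cv2.imwrite('pics/c.png',np.hstack(o))
E
```

```text
t: 11.5
ee_pos: [0.4812, -0.2122, 0.1233]
ee_rot: [-2.357, -2.073, 0.002]
wrist_force: [-0.6, 0.3, -4.7]
opening: 0.261
finger_force: 59.4
[ 0.48124655 -0.21219829  0.12325539] [-0.63727124  0.30064979 -4.70672158]
top [([0.714, -0.44, 0.076], 0.91), ([0.567, -0.354, 0.051], 0.87), ([0.484, -0.216, 0.073], 0.52)]
310 249
side [([0.566, -0.356, 0.048], 0.9), ([0.481, -0.216, 0.073], 0.69), ([0.712, -0.443, 0.071], 0.59)]
214 228
```

View pics/c.png

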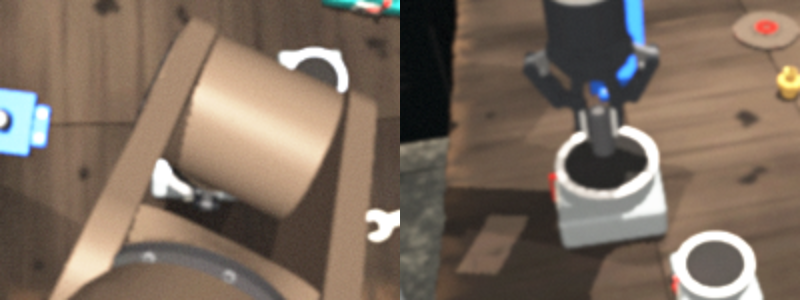

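The side crop (right) shows the slug held just above the pan near its centre. The arm hides the scale in the top view. I'll lower it slowly onto the pan.

```bash
python3 -m creep '[[0,0,0,0,-0.4,-0.3,-1],[0,0,0,0,-0.4,-0.6,-1],[0,0,0,0,-0.4,-0.8,-1],[0,0,0,0,-0.4,-1,-1],[0,0,0,0,-0.4,-1.2,-1],[0,0,0,0,-0.4,-1.3,-1],[0,0,0,0,-0.4,-1.4,-1],[0,0,0,0,-0.4,-1.4,-1]]'
python3 -m creep '[[0,0,0,0,0,-0.1,-1],[0,0,0,0,0,-0.2,-1],[0,0,0,0,0,-0.3,-1],[0,0,0,0,0,-0.4,-1],[0,0,0,0,0,-0.5,-1],[0,0,0,0,0,-0.5,-1],[0,0,0,0,0,-0.5,-1],[0,0,0,0,0,-0.5,-1]]'
```

```text
t: 12.37
ee_pos: [0.4821, -0.2177, 0.1113]
ee_rot: [-2.36, -2.073, 0.0]
wrist_force: [-0.5, -0.7, -4.2]
opening: 0.26
finger_force: 59.5
t: 13.03
ee_pos: [0.4822, -0.2177, 0.1064]
ee_rot: [2.36, 2.073, 0.0]
wrist_force: [-0.2, -0.1, -2.3]
opening: 0.259
finger_force: 59.7
```

```bash
python3 -m creep '[[0,0,0,0,0,-0.1,-1],[0,0,0,0,0,-0.2,-1],[0,0,0,0,0,-0.3,-1],[0,0,0,0,0,-0.4,-1],[0,0,0,0,0,-0.5,-1],[0,0,0,0,0,-0.6,-1],[0,0,0,0,0,-0.6,-1],[0,0,0,0,0,-0.6,-1]]'
```

```text
t: 13.7
ee_pos: [0.4821, -0.2177, 0.1004]
ee_rot: [-2.36, -2.073, -0.0]
wrist_force: [-0.2, -0.2, -0.0]
opening: 0.259
finger_force: 59.8
```

Fz is now zero, so the pan carries the full weight. I'll open and retreat upward.

```bash
python3 -m creep '[[0,0,0,0,0,0,-0.3],[0,0,0,0,0,0,-0.3],[0,0,0,0,0,0,-0.2],[0,0,0,0,0,0,0],[0,0,0,0,0,0,0.2],[0,0,0,0,0,0,0.4],[0,0,0,0,0,0,0.4],[0,0,0,0,0,0,0.4]]'
python3 -m creep '[[0,0,0,0,0,0,0.4],[0,0,0,0,0,1,0.4],[0,0,0,0,0,3,0.4],[0,0,0,0,0,5,0.4],[0,0,0,0,0,8,0.4],[0,0,0,0,0,11,0.4],[0,0,0,0,0,13,0.4],[0,0,0,0,0,13,0.4]]'
python3 -m creep '[[0,0,0,0,3,0,0.4],[0,0,0,0,6,0,0.4],[0,0,0,0,9,0,0.4],[0,0,0,0,12,0,0.4],[0,0,0,0,15,0,0.4],[0,0,0,0,18,0,0.4],[0,0,0,0,20,0,0.4],[0,0,0,0,20,0,0.4]]'
python3 - <<'E'
from station import bot
import cv2,numpy as np
o=[]
for c,(u,v) in {'top':(240,240),'side':(230,210)}.items():
    p=bot.read_camera(c)
    print(c,[(np.round(d['position'],3).tolist(),round(d['conf'],2)) for d in bot.pinpoint('pan_top',p)])
    o.append(cv2.resize(p['img'][v-90:v+90,u-120:u+120,::-1],(400,300)))
cv2.imwrite('pics/d.png',np.hstack(o))
E
```

```text
t: 14.37
ee_pos: [0.4821, -0.2177, 0.1004]
ee_rot: [-2.36, -2.073, 0.0]
wrist_force: [0.3, -0.5, 0.2]
opening: 0.699
finger_force: 0.0
t: 15.03
ee_pos: [0.4839, -0.2187, 0.2353]
ee_rot: [2.356, 2.069, 0.004]
wrist_force: [0.7, 0.0, -0.0]
opening: 0.701
finger_force: 0.0
t: 15.7
ee_pos: [0.4816, -0.0146, 0.2306]
ee_rot: [-2.357, -2.075, -0.0]
wrist_force: [-0.4, 0.2, -0.8]
opening: 0.702
finger_force: 0.0
top [([0.714, -0.441, 0.072], 0.92), ([0.569, -0.358, 0.052], 0.77), ([0.483, -0.217, 0.061], 0.68)]
side [([0.714, -0.441, 0.071], 0.82), ([0.483, -0.218, 0.06], 0.72), ([0.568, -0.353, 0.05], 0.67)]
```

View pics/d.png

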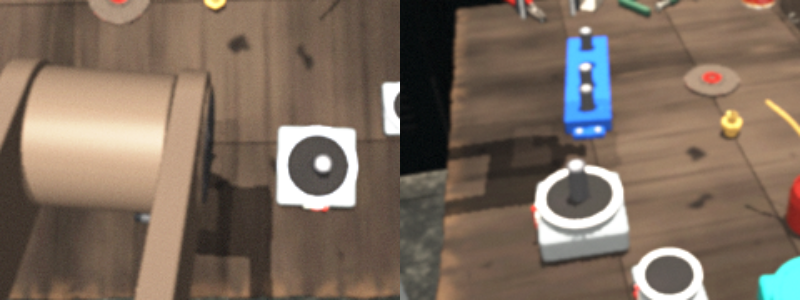

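The slug stands upright on the pan, at (322,163) in the left crop and (577,180) in the right. The pan reads about 11 to 12 mm lower, three slugs are still in the tray, and the arm is clear.

```bash
python3 -c "
from station import bot
print(bot.finish_job())"
```

```text
the job is handed in; nothing more can be done
None
```

The tungsten slug was in pocket2 (about 4.5 N when lifted); it now stands on the pan of the large grey scale, which sank about 11–12 mm, the other three are still in the tray, and I handed the job in at about 16 s of the 58 s, though no verdict came back.

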